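Fetch the connector from behind

ROBOT

A 7-joint arm with a two-finger parallel gripper is mounted at the origin on a cart in front of the work surface, level with it; the furniture and walls round the work are solid. World frame = base frame: x ahead of the robot, y to its left, z up, the work surface at z = 0. Lengths are in m, angles in rad, forces in N, time in s.
With the tool pointing down it reaches from about 0.4 to 0.875 m from the base axis. Payload 6.5 kg.
Tool frame: the origin (TCP) lies between the finger pads; the fingertips stand manip.nose_length ahead of it and the grasp point (between the pads) lies 11 mm behind it (manip.nose_length is the distance from the TCP to the fingertips, in m); z points along the fingers, y is the line along which they close (so a half turn about z gives the same grasp; the last joint's range is limited). The gripper opens to 85 mm and grips with 20 to 120 N. Pads are 22 mm wide; open, the fingers measure 114 mm over their backs; the gripper's body (76 mm by 85 mm) begins 54 mm behind the grasp point. The pads swing forward as they close: fully open they stand 13 mm farther back than shut.
Start: joints at [-1.319, 0.536, -0.004, 1.538, 0.003, 1.067, -0.071], TCP at [0.203, 0.617, 0.239] pointing down, gripper open.
Joint ranges: [-2.7, 2.7], [-0.37, 2.16], [-1.27, 1.26], [0.24, 2.4], [-1.31, 4.45], [0.19, 1.91], [-2.76, 2.76]. Speed limits (rad/s): [2.39, 2.39, 3.14, 3.14, 3.14, 3.14, 3.14].

INTERFACE

Orientations are given as a unit quaternion [w, x, y, z].
In Python, from rig import manip gives the robot as it stands.
- The arm moves only by the tool drive_tool, never from a script. Its argument "series" is a list of rows, each an object of numbers: "dx", "dy", "dz": the shift along the tool's x, y, z in mm; "twist": the turn about the tool's z in degrees; "fingers": the finger opening in mm, from 0 to 85.4. A call has 1 to 10 rows; each row is the pose to reach, as a shift and turn from the pose commanded when the call began, along the tool's axes at that moment; what a row does not reach only later rows make up. A row lasts 1/10 s, in which the tool goes at most 50 mm and 8.59 degrees, less where a joint would pass 70% of its speed; a pose out of reach is approached as far as the arm can. A call with a gripper value outside its range is refused whole. The fingers move at their own pace and stop on an object; "newtons" is the grip in N (left out, the last holds). Time passes only in rows, so rows that repeat a pose let the fingers close. It gives the time, the measured TCP pose, the force, the opening and the grip force at its end, in the units of the state.
- manip.get_state(): the state, without advancing time (a new reading comes with each control period).
- manip.camera(name): name is "side" or "top"; returns (picture, depth): 420x560x3 uint8, red, green, blue; 420x560 float32, m along the optical axis (not along the pixel's ray), 0 where there is no reading.
- manip.camera_model(name): a dict with "fx", "fy", "cx", "cy" (pixels), "eye" and "attitude" of the camera in the world. Camera axes: x right, y up, looking along -z (the intrinsics and any distortion apply to the point x, -y, -z); pixel columns grow to the right and rows downward; lengths in m; the calibration is good to about 2 mm. A picture is of the moment at which its call begins. camera_model takes no time and is no camera call.
- manip.job_done(): hands the job in; it is judged then, once.
The state is a dict: "t": time; "joint_positions": joint angles; "joint_vel": joint speeds; "effort": joint torques, N m; "position": TCP position; "orientation": TCP orientation; "ft_force": force on the tool from outside, world axes, zero at the start; "wrist_torque": the same for the moment, N m; "finger_gap": opening from 0.0 (shut) to 1.0 (fully open); "gripper_force": force on a finger pad.
Only numpy, scipy, OpenCV 4.12 (cv2) and the standard library are available. Lean on these libraries where they do the work, as an engineer would, in place of code of your own. Each camera call takes 0.05 s, during which the arm holds its last target. There are 200 camera calls.

TASK

The long white connector is boxed in behind the tape roll, the heat sink and the tin on the blue mat. First move those three over to the yellow mat, then lay the white connector lengthwise in the middle of the green tray, and only after that put each of the three back, upright and centred, on the very square it came from. Leave the small blue connector where it lies.

Things in the scene. Friction and masses are not known exactly. Their poses are not given: they have to be found in the camera images.
- tape: roll of black tape lying flat, diameter 62 mm, 18 mm high, 70 g; origin at the centre of its underside, z up. Grasp across the outside of the roll (its middle is not open). Starts on one of the three marked squares of the blue mat
- heatsink: pale metal heat sink with upright fins, 40 mm along its own x, 60 mm along its own y, 29 mm high, 140 g, grasped across either; at the start its long side runs along the blue mat's x within 0.06 rad; origin at the centre of its underside, z up. Starts on one of the three marked squares
- tin: round white tin with its lid shut (the lid does not open), diameter 56 mm, 27 mm high, 80 g, with a small lip that sticks out to 30 mm from the origin on its own -x side (any yaw at the start within 0.3 rad of the mat's); origin at the centre of its underside, z up. Starts on one of the three marked squares
- white_connector: long slim off-white connector bar, 10 mm along its own x, 94 mm along its own y, 12 mm high, lying flat; origin at the centre of its underside, z up. At the start it lies on the blue mat behind (on the +x side of) the row of squares, parallel to the row; the things in front stand 5 to 15 mm from it, so no finger fits between
- blue_connector: small bright blue connector, 12 x 60 mm, 15 mm high, a bystander lying near the far edge of the blue mat (about 0.064 m along the mat's +x from its centre, to the mat's right or -y half, its length along the mat's y); origin at the centre of its underside. Not to be moved
- storage_mat: blue mat, fixed, 160 (its x) x 220 (its y) x 3 mm; origin centre underside, x to far edge, z up; left of it leans a solid wooden batten. Three white-outlined 68 mm squares in a row near the front edge, centred at x = -0.045, y = -0.072, 0, 0.072 m; one thing on each within 3 mm, 10 to 25 mm apart: outer two have finger room fore and aft, the middle one only sideways once both are gone
- clearing_mat: yellow mat fixed to the bench, the side area: 240 mm along its x, 110 mm along its y, 3 mm thick, empty at the start; origin at the centre of its underside, z up; its x points roughly away from the robot. It lies to the right of the blue mat, beside it or beyond the green tray; thin bench wiring seen over it is no obstacle
- green_tray: shallow open green tray fixed to the bench, 170 mm along its x and 90 mm along its y outside, 16 mm high to the top of its rim, wall 3 mm, floor 3 mm thick, empty at the start; origin at the centre of its underside, z up; its x (long side) points roughly away from the robot. It lies to the right of the blue mat, beside it or beyond the yellow mat; thin bench wiring seen over it is no obstacle

How it is judged:
On the way, in this order (a step that is already met when the one before it is completed fails the run):
1. tape roll, heat sink and tin all stand released on the yellow mat (centres over the mat) while the white connector still lies within 25 mm of where it was (x of tape in the frame of clearing_mat between -0.12 and 0.12 m and y of tape in the frame of clearing_mat between -0.055 and 0.055 m and z of each of tape, heatsink, tin in the frame of clearing_mat below 0.01 m and angle between each of tape, heatsink, tin's own z axis and vertical below 0.15 rad and linear speed of each of tape, heatsink, tin below 0.02 m/s and contact force between each of tape, heatsink, tin and the fingers below 0.05 N and x of heatsink in the frame of clearing_mat between -0.12 and 0.12 m and y of heatsink in the frame of clearing_mat between -0.055 and 0.055 m and x of tin in the frame of clearing_mat between -0.12 and 0.12 m and y of tin in the frame of clearing_mat between -0.055 and 0.055 m and distance of white_connector from where it was at the start of the episode below 0.025 m), for 0.2 s.
2. the white connector lies released in the green tray while the three still stand on the yellow mat (x of tape in the frame of clearing_mat between -0.12 and 0.12 m and y of tape in the frame of clearing_mat between -0.055 and 0.055 m and z of each of tape, heatsink, tin in the frame of clearing_mat below 0.01 m and angle between each of tape, heatsink, tin's own z axis and vertical below 0.15 rad and linear speed of each of tape, heatsink, tin, white_connector below 0.02 m/s and contact force between each of tape, heatsink, tin, white_connector and the fingers below 0.05 N and x of heatsink in the frame of clearing_mat between -0.12 and 0.12 m and y of heatsink in the frame of clearing_mat between -0.055 and 0.055 m and x of tin in the frame of clearing_mat between -0.12 and 0.12 m and y of tin in the frame of clearing_mat between -0.055 and 0.055 m and x of white_connector in the frame of green_tray between -0.045 and 0.045 m and y of white_connector in the frame of green_tray between -0.04 and 0.04 m and z of white_connector in the frame of green_tray below 0.009 m and angle between the y axis of white_connector and the x axis of green_tray, either way round below 0.45 rad and angle between white_connector's own z axis and vertical below 0.2 rad), for 0.2 s.
At the end, for the whole second after the job is handed in: White connector flat in the green tray, within 45 mm along and 40 mm across of its centre, 0.45 rad of lengthwise; tape roll, heat sink and tin upright, each within 14 mm of its starting place; blue connector within 15 mm of its own; all at rest, released (x of white_connector in the frame of green_tray between -0.045 and 0.045 m and y of white_connector in the frame of green_tray between -0.04 and 0.04 m and z of white_connector in the frame of green_tray below 0.009 m and angle between the y axis of white_connector and the x axis of green_tray, either way round below 0.45 rad and angle between white_connector's own z axis and vertical below 0.2 rad and linear speed of each of white_connector, tape, heatsink, tin below 0.02 m/s and contact force between each of white_connector, tape, heatsink, tin and the fingers below 0.05 N and distance of each of tape, heatsink, tin from where it was at the start of the episode below 0.014 m and angle between each of tape, heatsink, tin's own z axis and vertical below 0.15 rad and distance of blue_connector from where it was at the start of the episode below 0.015 m); the robot touches nothing.
It fails at once if the blue connector is pushed more than 15 mm from its place (distance of blue_connector from where it was at the start of the episode above 0.015 m).
It also fails if it takes over 136 s, if anything falls off the work surface, if the arm or the gripper's body presses on something with over 40 N, if the wrist force passes 120 N, or if a joint passes its speed limit or range.

## Working session

There is one attempt and no reset: what is moved stays moved. The work goes in short steps, Python scripts to look and compute and a tool call to move; the robot and the scene stay as the last step left them, time stands still between calls to the robot, and variables do not carry over. Pictures are saved under pics/ and viewed, at most 14 in all, crops included, and the job is handed in when it is done.

Besides the shell and the picture viewer there is one more tool, called as name(argument=value, ...), one argument or row to a line, values as JSON. drive_tool: Moves the arm, as the interface text tells. Its arguments: {"type":"object","properties":{"series":{"type":"array"},"newtons":{"type":"number"}},"required":["series"]}

```bash
ls; mkdir -p pics; python3 - <<'E'
from rig import manip
import cv2,numpy as np
s=manip.get_state();print(s, manip.nose_length)
for n in("top","side"):
    p,d=manip.camera(n);cv2.imwrite(f"pics/{n}0.png",p[:,:,::-1]);np.savez(f"{n}0.npz",p=p,d=d)
    print(manip.camera_model(n))
E
```

```text
pics
{'t': 0.0, 'joint_positions': array([-1.3191891 ,  0.53720394, -0.00444374,  1.53884079,  0.00260215,
        1.06727246, -0.07119605]), 'joint_vel': array([-0.00105382,  0.00066915,  0.00052304, -0.00095946, -0.00196785,
       -0.0008235 , -0.00147348]), 'effort': array([ 2.49176192e-04, -5.83396876e+01,  1.04914304e+00, -2.59104323e+01,
        1.24599243e-02,  9.42914165e-03, -2.84156340e-05]), 'position': array([0.20294095, 0.61687831, 0.23840114]), 'orientation': array([-7.37439875e-05,  1.58195552e-01,  9.87407428e-01, -8.56211647e-04]), 'ft_force': array([-0.31028796,  0.16877283, -0.7398115 ]), 'wrist_torque': array([ 0.07099098,  0.00435303, -0.01904332]), 'gripper_force': 0.0, 'finger_gap': 0.9997138906506826} 0.008
{'fx': 515.8248303867882, 'fy': 515.8248303867882, 'cx': 279.9127691149381, 'cy': 209.3802278902541, 'eye': array([ 0.35417215, -0.09954848,  1.16152598]), 'attitude': array([-0.69578172, -0.05433304,  0.06781308,  0.71297763])}
{'fx': 389.62371825720686, 'fy': 389.62371825720686, 'cx': 279.7454202672687, 'cy': 206.5238573415842, 'eye': array([0.24063415, 0.53194975, 0.47950119]), 'attitude': array([-0.20847499, -0.10235043,  0.47712571,  0.84759284])}
```

View pics/top0.png

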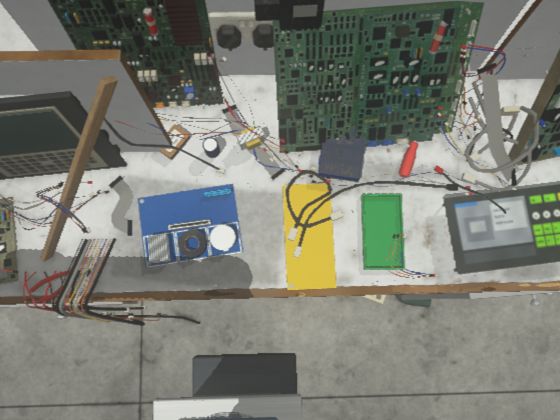

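View pics/side0.png

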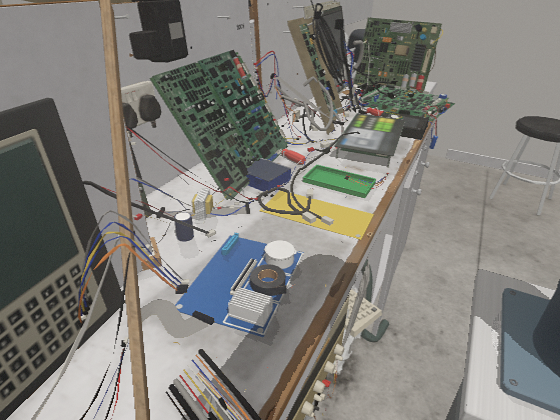

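The top view shows the blue mat at about (190,228), with the heat sink (157,247), tape (191,242), tin (222,237), white connector (190,225) and blue connector (215,193). The yellow mat is at (310,237) and the tray at (382,230). The side view agrees, with the batten on the left.

```bash
cat > h.py <<'E'
import numpy as np,cv2
from rig import manip
from scipy.spatial.transform import Rotation as R
def rot(q): return R.from_quat(np.roll(q,-1)).as_matrix()
def cast(n,uv,z):
    m=manip.camera_model(n);uv=np.atleast_2d(uv).astype(float)
    d=np.c_[(uv[:,0]-m['cx'])/m['fx'],-(uv[:,1]-m['cy'])/m['fy'],-np.ones(len(uv))]@rot(m['attitude']).T
    return m['eye']+d*((z-m['eye'][2])/d[:,2])[:,None]
def proj(n,P):
    m=manip.camera_model(n);c=(np.atleast_2d(P)-m['eye'])@rot(m['attitude'])
    return np.c_[m['cx']-m['fx']*c[:,0]/c[:,2],m['cy']+m['fy']*c[:,1]/c[:,2]]
def points(n,d):
    m=manip.camera_model(n);v,u=np.mgrid[:420,:560]
    c=np.stack([(u-m['cx'])/m['fx']*d,-(v-m['cy'])/m['fy']*d,-d],-1)
    return c@rot(m['attitude']).T+m['eye']
def rect(P):
    (c,s,a)=cv2.minAreaRect((np.asarray(P)[:,:2]*1000).astype(np.float32)); return np.round(c,1),np.round(s,1),round(a,2)
E
python3 - <<'E'
from h import *
z=np.load('top0.npz');p=z['p'];hsv=cv2.cvtColor(p,cv2.COLOR_RGB2HSV)
X=points('top',z['d'])
def mask(lo,hi,box,zz,name):
    m=cv2.inRange(hsv,lo,hi);b=np.zeros_like(m);x0,y0,x1,y1=box;b[y0:y1,x0:x1]=255;m&=b
    cs,_=cv2.findContours(m,cv2.RETR_EXTERNAL,cv2.CHAIN_APPROX_NONE);c=max(cs,key=cv2.contourArea)[:,0]
    print(name,rect(cast('top',c,zz)),len(c), X[m>0][:,2].mean().round(4))
mask((100,120,40),(125,255,255),(130,175,250,280),.003,'mat')
mask((20,120,80),(35,255,255),(270,170,345,300),.003,'yellow')
mask((45,80,40),(85,255,255),(350,185,412,280),.016,'tray')
mask((90,120,150),(102,255,255),(195,183,240,205),.018,'blue')
c=p[175:300,130:290];cv2.imwrite('pics/c0.png',cv2.resize(c[:,:,::-1],None,fx=5,fy=4.8,interpolation=cv2.INTER_CUBIC)[:600,:800])
for uv in[(190,205),(360,290),(300,250)]: print(X[uv[1],uv[0]])
E
```

```text
mat (array([561.8,  85.5]), array([ 85.8, 216. ]), 7.77) 279 0.0063
yellow (array([ 494.5, -188.1]), array([238.9, 109.2]), 0.94) 399 0.008
tray (array([ 500.5, -353.3]), array([ 90.6, 167.8]), 88.81) 225 0.0085
blue (array([595.9,  16.6]), array([11.1, 59.2]), 7.07) 56 0.0245
[ 0.57193597  0.08075923 -0.0013357 ]
[ 0.37021955 -0.29882649 -0.00267014]
[ 0.46146898 -0.16653089  0.01385508]
```

View pics/c0.png

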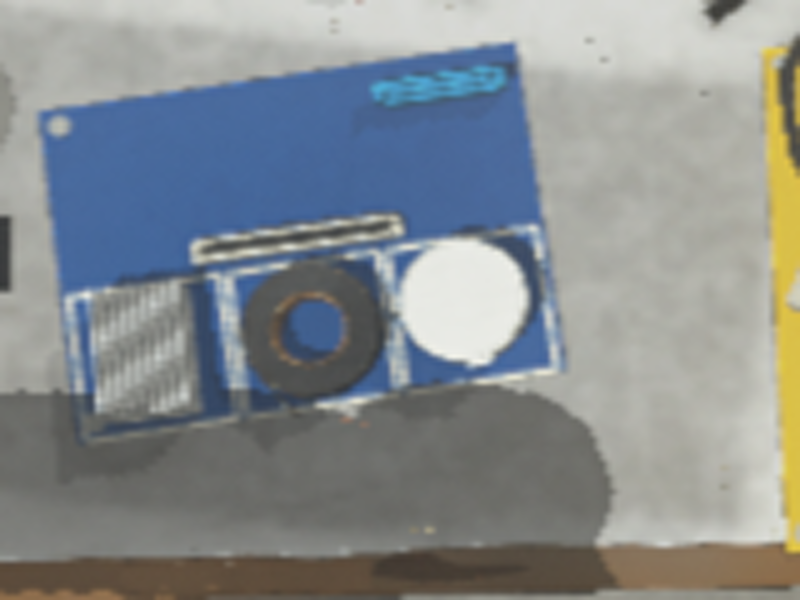

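```bash
python3 - <<'E'
from h import *
S=lambda a:np.array(a,float)/[5,4.8]+[130,175]-[.4,.4]
C=cast('top',S([(38,113),(515,42),(565,372),(82,443)]),.003)[:,:2]*1000
print(C.round(1)); print([np.linalg.norm(C[i]-C[i-1]).round(1) for i in range(4)])
o=C.mean(0); ax=(C[0]+C[1]-C[2]-C[3]); ax/=np.linalg.norm(ax); ay=C[0]+C[3]-C[1]-C[2]; ay/=np.linalg.norm(ay)
print('mat',o,np.degrees(np.arctan2(ax[1],ax[0])),np.degrees(np.arctan2(-ay[0],ay[1])))
th=np.mean([np.arctan2(ax[1],ax[0]),np.arctan2(-ay[0],ay[1])]);Rm=np.array([[np.cos(th),-np.sin(th)],[np.sin(th),np.cos(th)]])
for y in(-72,0,72): print('sq',y,o+Rm@[-45,y])
def pc(n,poly,z):
    P=cast('top',S(poly),z)[:,:2]*1000; print(n,rect(P/1000),'mat-frame',((P.mean(0)-o)@Rm).round(1)); 
pc('conn',[(190,243),(400,213),(404,236),(196,264)],.015)
pc('heat',[(90,293),(185,280),(197,406),(96,417)],.032)
pc('tape',[(242,330),(314,260),(386,325),(312,398)],.021)
pc('tin',[(399,300),(464,236),(529,298),(464,363)],.030)
z=np.load('top0.npz');hsv=cv2.cvtColor(z['p'],cv2.COLOR_RGB2HSV)
m=cv2.inRange(hsv,(0,0,200),(180,30,255));m[:,:207]=0;m[:,240:]=0;m[:222]=0;m[254:]=0
cs,_=cv2.findContours(m,0,1);c=max(cs,key=cv2.contourArea);P=cast('top',c[:,0],.030)[:,:2]
e=cv2.fitEllipse((P*1000).astype(np.float32));print('tin',e,cv2.contourArea(c))
s=manip.get_state();print(rot(s['orientation']).round(3))
E
```

```text
[[589.7 200.1]
 [619.5 -17.3]
 [460.9 -38.1]
 [433.2 177.2]]
[np.float64(158.2), np.float64(219.4), np.float64(159.9), np.float64(217.1)]
mat [525.82185236  80.48483533] 7.891594033976089 7.566649938280178
sq -72 [490.9139486    3.08691381]
sq 0 [481.23067871  74.43279165]
sq 72 [471.54740882 145.77866948]
conn (array([524.5,  80.2]), array([11. , 94.9]), 7.28) mat-frame [-1.1 -0.4]
heat (array([473.6, 145.2]), array([58. , 43.9]), 5.1) mat-frame [-43.3  70.9]
tape (array([482.1,  72. ]), array([44.6, 46.3]), 45.26) mat-frame [-44.4  -2.7]
tin (array([492.9,   4.5]), array([41.9, 41. ]), 43.98) mat-frame [-42.8 -70.9]
tin ((492.5213623046875, 5.383541584014893), (52.35453414916992, 55.032615661621094), 100.85047912597656) 458.5
[[-0.95   0.312 -0.   ]
 [ 0.312  0.95  -0.002]
 [-0.    -0.002 -1.   ]]
```

```bash
cat >> h.py <<'E'
def go(x,y,z,yaw,s=None):
    "mm/deg target (yaw = world angle of tool y) -> shift in tool axes, twist"
    s=s or manip.get_state();M=rot(s['orientation']);p=s['position']*1000
    a=np.degrees(np.arctan2(M[1,1],M[0,1]));t=(a-yaw+90)%180-90
    print('now',p.round(1),'yaw',a.round(1),'F',s['ft_force'].round(1),'gap',round(s['finger_gap']*85.4,1),'grip',round(s['gripper_force'],1),'t',s['t'].round(1))
    print('q',s['joint_positions'].round(2))
    print('-> d',(M.T@(np.array([x,y,z])-p)).round(1),'twist',round(t,1))
E
python3 - <<'E'
from h import *
z=np.load('top0.npz');X=points('top',z['d'])
for uv in[(48,250),(65,205),(80,160),(95,125),(110,90),(75,280),(30,285),(90,250),(130,228)]: print(uv,X[uv[1],uv[0]].round(3))
go(492,4,150,-27)
go(300,320,238,30)
E
```

```text
(48, 250) [0.471 0.375 0.051]
(65, 205) [0.543 0.29  0.184]
(80, 160) [0.6   0.224 0.294]
(95, 125) [0.64  0.179 0.358]
(110, 90) [0.674 0.138 0.416]
(75, 280) [0.408 0.328 0.015]
(30, 285) [0.4   0.432 0.001]
(90, 250) [0.474 0.303 0.   ]
(130, 228) [0.517 0.207 0.033]Traceback (most recent call last):
  File "<stdin>", line 4, in <module>
  File "h.py", line 22, in go
    print('now',p.round(1),'yaw',a.round(1),'F',s['ft_force'].round(1),'gap',round(s['finger_gap']*85.4,1),'grip',round(s['gripper_force'],1),'t',s['t'].round(1))
                                                                                                                                                  ^^^^^^^^^^^^
AttributeError: 'float' object has no attribute 'round'
```

```bash
sed -i "s/s\['t'\].round(1)/round(s['t'],1)/" h.py; python3 -c "
from h import *
go(310,310,238,71.8)
go(492,4,150,-27)"
```

```text
now [203.  616.9 238.5] yaw 71.8 F [ 0.2 -0.3  0.3] gap 85.2 grip 0.0 t 0.1
q [-1.32  0.54 -0.    1.54  0.    1.07 -0.07]
-> d [-197.6 -258.1    0.9] twist -0.0
now [203.  616.9 238.5] yaw 71.8 F [ 0.2 -0.3  0.3] gap 85.2 grip 0.0 t 0.1
q [-1.32  0.54 -0.    1.54  0.    1.07 -0.07]
-> d [-466.1 -491.8   89.3] twist -81.2
```

```bash
sed -i "s/t=(a-yaw+90)%180-90/t=a-yaw/" h.py
```

drive_tool(
  series=[
    {"dx":-198,"dy":-258,"twist":45},
    {"dx":-198,"dy":-258,"twist":45},
    {"dx":-198,"dy":-258,"twist":45},
    {"dx":-198,"dy":-258,"twist":45},
    {"dx":-198,"dy":-258,"twist":45},
    {"dx":-198,"dy":-258,"twist":60},
    {"dx":-198,"dy":-258,"twist":60},
    {"dx":-466,"dy":-492,"dz":60,"twist":98},
    {"dx":-466,"dy":-492,"dz":60,"twist":98},
    {"dx":-466,"dy":-492,"dz":60,"twist":98},
  ],
)

```text
invalid input at $.series[0]: expected keys dx, dy, dz, twist, fingers
```

```bash
python3 -c "
from h import *
go(492,4,150,-27)"
```

```text
now [203.  616.9 238.5] yaw 71.8 F [ 0.2 -0.3  0.3] gap 85.2 grip 0.0 t 0.1
q [-1.32  0.54 -0.    1.54  0.    1.07 -0.07]
-> d [-466.1 -491.8   89.3] twist 98.8
```

drive_tool(
  series=[
    {"dx":-198,"dy":-258,"dz":0,"twist":45,"fingers":85},
    {"dx":-198,"dy":-258,"dz":0,"twist":45,"fingers":85},
    {"dx":-198,"dy":-258,"dz":0,"twist":45,"fingers":85},
    {"dx":-198,"dy":-258,"dz":0,"twist":45,"fingers":85},
    {"dx":-198,"dy":-258,"dz":0,"twist":45,"fingers":85},
    {"dx":-198,"dy":-258,"dz":0,"twist":60,"fingers":85},
    {"dx":-198,"dy":-258,"dz":0,"twist":60,"fingers":85},
    {"dx":-466,"dy":-492,"dz":60,"twist":98,"fingers":85},
    {"dx":-466,"dy":-492,"dz":60,"twist":98,"fingers":85},
    {"dx":-466,"dy":-492,"dz":60,"twist":98,"fingers":85},
  ],
)

```text
t: 1.1
position: [0.3865, 0.1817, 0.2142]
orientation: [-0.0, 0.79, 0.614, 0.0]
ft_force: [0.5, 0.1, 0.8]
finger_gap: 0.997
gripper_force: 0.0
```

```bash
python3 -c "
from h import *
go(492,4,110,-27)"
```

```text
now [386.5 181.7 214.2] yaw -14.3 F [0.5 0.1 0.8] gap 85.1 grip 0.0 t 1.1
q [-0.94  0.2   0.45  2.14 -0.12  0.82 -0.67]
-> d [-146.2  146.1  104.2] twist 12.7
```

drive_tool(
  series=[
    {"dx":-146,"dy":146,"dz":40,"twist":13,"fingers":85},
    {"dx":-146,"dy":146,"dz":40,"twist":13,"fingers":85},
    {"dx":-146,"dy":146,"dz":40,"twist":13,"fingers":85},
    {"dx":-146,"dy":146,"dz":104,"twist":13,"fingers":85},
    {"dx":-146,"dy":146,"dz":104,"twist":13,"fingers":85},
    {"dx":-146,"dy":146,"dz":104,"twist":13,"fingers":85},
    {"dx":-146,"dy":146,"dz":104,"twist":13,"fingers":85},
    {"dx":-146,"dy":146,"dz":104,"twist":13,"fingers":85},
  ],
)

```text
t: 1.9
position: [0.4926, 0.0074, 0.1111]
orientation: [-0.0, 0.852, 0.523, 0.001]
ft_force: [0.7, 0.3, 1.1]
finger_gap: 0.994
gripper_force: 0.0
```

```bash
python3 - <<'E'
from h import *
go(492,4,10,-27)
p,d=manip.camera('side');cv2.imwrite('pics/s1.png',cv2.resize(p[100:360,120:440,::-1],None,fx=2.3,fy=2.3)) ;np.savez('s1.npz',p=p,d=d)
s=manip.get_state();X=points('side',d);M=rot(s['orientation']);L=(X-s['position'])@M
m=(d>0)&(abs(L[...,0])<25)&(abs(L[...,1])<70)&(L[...,2]<40)&(L[...,2]>-40)
l=L[m]*1000
for a,b in((-70,-35),(-35,35),(35,70)):
    q=l[(l[:,1]>a)&(l[:,1]<b)]
    if len(q): print(a,len(q),'tip z',np.percentile(q[:,2],[50,95,99,100]).round(1),'y',q[:,1].min().round(1),q[:,1].max().round(1))
E
```

```text
now [492.6   7.4 111.1] yaw -26.9 F [0.7 0.3 1.1] gap 84.9 grip 0.0 t 1.9
q [-0.48  0.51  0.47  2.06 -0.37  0.65 -0.23]
-> d [ -3.4   1.  101.1] twist 0.1
-70 15219 tip z [ 98.8 889.2 892.6 902.1] y -70.0 -35.0
-35 36332 tip z [ 35.1 889.4 892.7 898.1] y -35.0 35.0
35 15721 tip z [-27.7 890.  893.1 898.7] y 35.0 70.0
```

View pics/s1.png

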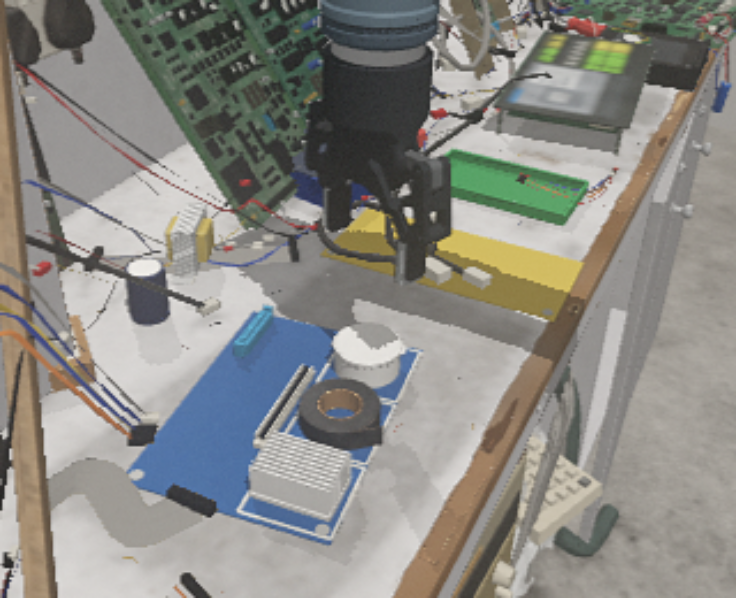

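The gripper hangs open above the tin, with its near fingertip at about crop (410,280).

```bash
python3 - <<'E'
from h import *
d=np.load('s1.npz')['d']
s=manip.get_state();X=points('side',d);M=rot(s['orientation']);L=(X-s['position'])@M*1000
m=(d>0)&(abs(L[...,0])<30)&(abs(L[...,1])<70)&(abs(L[...,2])<40)
l=L[m]
for a,b in((-70,-35),(-35,35),(35,70)):
    q=l[(l[:,1]>a)&(l[:,1]<b)]
    if len(q): print(a,len(q),'tip z',np.percentile(q[:,2],[50,90,95,99,100]).round(1),'y',q[:,1].min().round(1),q[:,1].max().round(1),'x',np.percentile(q[:,0],[2,98]).round(1))
E
```

```text
-70 212 tip z [-25.5 -11.7  -8.   -5.4  -5. ] y -58.5 -42.8 x [-5.2 13. ]
35 210 tip z [-24.   -9.6  -7.6  -5.   -4.5] y 39.5 54.4 x [-10.2  12.6]
```

drive_tool(
  newtons=35,
  series=[
    {"dx":0,"dy":0,"dz":45,"twist":0,"fingers":85},
    {"dx":0,"dy":0,"dz":75,"twist":0,"fingers":85},
    {"dx":0,"dy":0,"dz":90,"twist":0,"fingers":85},
    {"dx":0,"dy":0,"dz":101,"twist":0,"fingers":85},
    {"dx":0,"dy":0,"dz":101,"twist":0,"fingers":85},
    {"dx":0,"dy":0,"dz":101,"twist":0,"fingers":85},
  ],
)

```text
t: 2.55
position: [0.4933, 0.0065, 0.0104]
orientation: [0.0, 0.853, 0.523, 0.001]
ft_force: [-0.1, -0.5, 0.7]
finger_gap: 0.999
gripper_force: 0.0
```

```bash
python3 - <<'E'
from h import *
go(492,4,10,-27)
E
```

```text
now [493.3   6.5  10.4] yaw -27.0 F [-0.1 -0.5  0.7] gap 85.3 grip 0.0 t 2.5
q [-0.36  0.69  0.33  2.08 -0.5   0.44 -0.12]
-> d [-2.8 -0.   0.4] twist 0.0
```

drive_tool(
  newtons=35,
  series=[
    {"dx":0,"dy":0,"dz":0,"twist":0,"fingers":45},
    {"dx":0,"dy":0,"dz":0,"twist":0,"fingers":45},
    {"dx":0,"dy":0,"dz":0,"twist":0,"fingers":45},
    {"dx":0,"dy":0,"dz":0,"twist":0,"fingers":45},
    {"dx":0,"dy":0,"dz":0,"twist":0,"fingers":45},
    {"dx":0,"dy":0,"dz":0,"twist":0,"fingers":45},
    {"dx":0,"dy":0,"dz":0,"twist":0,"fingers":45},
  ],
)

```text
t: 3.25
position: [0.4931, 0.0064, 0.0105]
orientation: [0.0, 0.853, 0.523, 0.001]
ft_force: [-1.2, 0.4, 10.3]
finger_gap: 0.64
gripper_force: 34.8
```

```bash
python3 - <<'E'
from h import *
go(494,-188,100,90)
go(569,-187,100,90)
go(569,-187,100,-90)
E
```

```text
now [493.1   6.4  10.5] yaw -27.0 F [-1.2  0.4 10.3] gap 54.7 grip 34.8 t 3.2
q [-0.36  0.69  0.33  2.08 -0.5   0.44 -0.12]
-> d [-172.7   89.1  -89.6] twist -117.0
now [493.1   6.4  10.5] yaw -27.0 F [-1.2  0.4 10.3] gap 54.7 grip 34.8 t 3.2
q [-0.36  0.69  0.33  2.08 -0.5   0.44 -0.12]
-> d [-137.8  155.5  -89.5] twist -117.0
now [493.1   6.4  10.5] yaw -27.0 F [-1.2  0.4 10.3] gap 54.7 grip 34.8 t 3.2
q [-0.36  0.69  0.33  2.08 -0.5   0.44 -0.12]
-> d [-137.8  155.5  -89.5] twist 63.0
```

drive_tool(
  series=[
    {"dx":0,"dy":0,"dz":-45,"twist":0,"fingers":45},
    {"dx":-20,"dy":22,"dz":-70,"twist":8,"fingers":45},
    {"dx":-45,"dy":50,"dz":-70,"twist":16,"fingers":45},
    {"dx":-70,"dy":79,"dz":-70,"twist":24,"fingers":45},
    {"dx":-95,"dy":107,"dz":-70,"twist":32,"fingers":45},
    {"dx":-120,"dy":135,"dz":-70,"twist":40,"fingers":45},
    {"dx":-138,"dy":155,"dz":-70,"twist":48,"fingers":45},
    {"dx":-138,"dy":155,"dz":-70,"twist":56,"fingers":45},
    {"dx":-138,"dy":155,"dz":-50,"twist":63,"fingers":45},
    {"dx":-138,"dy":155,"dz":-30,"twist":63,"fingers":45},
  ],
)

```text
t: 4.25
position: [0.5684, -0.187, 0.0393]
orientation: [0.0, 1.0, -0.002, 0.001]
ft_force: [0.6, 0.4, -1.3]
finger_gap: 0.638
gripper_force: 37.5
```

```bash
python3 - <<'E'
from h import *
go(569,-187,11,-90)
E
```

```text
now [ 568.4 -187.    39.3] yaw -90.2 F [ 0.6  0.4 -1.3] gap 54.5 grip 37.5 t 4.2
q [-0.21  0.84  0.65  1.82 -0.73  0.74 -0.73]
-> d [ 0.6 -0.  28.3] twist -0.2
```

drive_tool(
  series=[
    {"dx":0,"dy":0,"dz":15,"twist":0,"fingers":45},
    {"dx":0,"dy":0,"dz":24,"twist":0,"fingers":45},
    {"dx":0,"dy":0,"dz":28,"twist":0,"fingers":45},
    {"dx":0,"dy":0,"dz":28,"twist":0,"fingers":45},
    {"dx":0,"dy":0,"dz":28,"twist":0,"fingers":85},
    {"dx":0,"dy":0,"dz":28,"twist":0,"fingers":85},
    {"dx":0,"dy":0,"dz":28,"twist":0,"fingers":85},
    {"dx":0,"dy":0,"dz":28,"twist":0,"fingers":85},
    {"dx":0,"dy":0,"dz":-20,"twist":0,"fingers":85},
    {"dx":0,"dy":0,"dz":-70,"twist":0,"fingers":85},
  ],
)

```text
t: 5.25
position: [0.5666, -0.1866, 0.1093]
orientation: [-0.0, 1.0, -0.0, -0.002]
ft_force: [1.8, -0.1, 1.0]
finger_gap: 0.995
gripper_force: 0.0
```

```bash
python3 - <<'E'
from h import *
go(473,145.5,70,7)
p,d=manip.camera('side');cv2.imwrite('pics/s2.png',cv2.resize(p[100:360,120:440,::-1],None,fx=2.3,fy=2.3)) 
E
```

```text
now [ 566.6 -186.6  109.3] yaw -90.0 F [ 1.8 -0.1  1. ] gap 84.9 grip 0.0 t 5.2
q [-0.27  0.74  0.74  1.8  -0.65  0.86 -0.79]
-> d [ -93.5 -332.1   39.8] twist -97.0
```

View pics/s2.png

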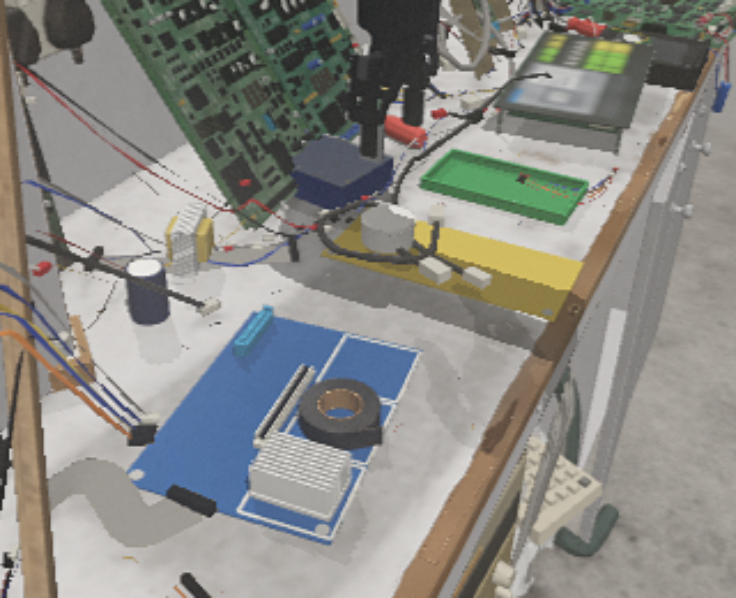

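The tin stands upright on the yellow mat at crop (390,230). The other things haven't moved.

drive_tool(
  series=[
    {"dx":-5,"dy":-20,"dz":0,"twist":-8,"fingers":85},
    {"dx":-14,"dy":-50,"dz":0,"twist":-16,"fingers":85},
    {"dx":-25,"dy":-90,"dz":0,"twist":-24,"fingers":85},
    {"dx":-37,"dy":-130,"dz":0,"twist":-32,"fingers":85},
    {"dx":-48,"dy":-170,"dz":0,"twist":-40,"fingers":85},
    {"dx":-59,"dy":-210,"dz":0,"twist":-48,"fingers":85},
    {"dx":-70,"dy":-250,"dz":0,"twist":-56,"fingers":85},
    {"dx":-82,"dy":-290,"dz":0,"twist":-64,"fingers":85},
    {"dx":-93,"dy":-332,"dz":0,"twist":-72,"fingers":85},
    {"dx":-93,"dy":-332,"dz":0,"twist":-80,"fingers":85},
  ],
)

```text
t: 6.3
position: [0.473, 0.1521, 0.1093]
orientation: [-0.002, 0.761, 0.649, 0.001]
ft_force: [0.6, -0.0, -0.7]
finger_gap: 0.996
gripper_force: 0.0
```

```bash
python3 - <<'E'
from h import *
go(473,145.5,11,7)
E
```

```text
now [473.  152.1 109.3] yaw -9.1 F [ 0.6 -0.  -0.7] gap 85.1 grip 0.0 t 6.3
q [-0.73  0.51  0.41  2.05 -0.33  0.65 -0.25]
-> d [-6.8  1.2 98.3] twist -16.1
```

drive_tool(
  newtons=40,
  series=[
    {"dx":-6,"dy":1,"dz":0,"twist":-8,"fingers":85},
    {"dx":-6,"dy":1,"dz":20,"twist":-16,"fingers":85},
    {"dx":-6,"dy":1,"dz":60,"twist":-16,"fingers":85},
    {"dx":-6,"dy":1,"dz":85,"twist":-16,"fingers":85},
    {"dx":-6,"dy":1,"dz":97,"twist":-16,"fingers":85},
    {"dx":-6,"dy":1,"dz":97,"twist":-16,"fingers":85},
  ],
)

```text
t: 6.9
position: [0.474, 0.1384, 0.0114]
orientation: [-0.0, 0.669, 0.743, -0.001]
ft_force: [-0.6, 0.3, 0.6]
finger_gap: 0.993
gripper_force: 0.0
```

```bash
python3 - <<'E'
from h import *
go(473,145.5,11,7)
E
```

```text
now [474.  138.4  11.4] yaw 6.0 F [-0.6  0.3  0.6] gap 84.8 grip 0.0 t 6.9
q [-0.57  0.68  0.24  2.07 -0.36  0.43  0.06]
-> d [ 7.2 -0.3  0.4] twist -1.0
```

drive_tool(
  newtons=40,
  series=[
    {"dx":5,"dy":0,"dz":0,"twist":-1,"fingers":85},
    {"dx":5,"dy":0,"dz":0,"twist":-1,"fingers":85},
    {"dx":5,"dy":0,"dz":0,"twist":-1,"fingers":85},
  ],
)

```text
t: 7.2
position: [0.4751, 0.1445, 0.0134]
orientation: [0.0, 0.662, 0.749, 0.001]
ft_force: [0.0, -0.6, 0.5]
finger_gap: 0.994
gripper_force: 0.0
```

```bash
python3 - <<'E'
from h import *
go(473,145.5,11,7)
E
```

```text
now [475.1 144.5  13.4] yaw 7.0 F [ 0.  -0.6  0.5] gap 84.9 grip 0.0 t 7.2
q [-0.58  0.68  0.24  2.07 -0.36  0.44  0.06]
-> d [ 1.2 -1.9  2.4] twist 0.0
```

drive_tool(
  newtons=40,
  series=[
    {"dx":0,"dy":0,"dz":1,"twist":0,"fingers":45},
    {"dx":0,"dy":0,"dz":1,"twist":0,"fingers":45},
    {"dx":0,"dy":0,"dz":1,"twist":0,"fingers":45},
    {"dx":0,"dy":0,"dz":1,"twist":0,"fingers":45},
    {"dx":0,"dy":0,"dz":1,"twist":0,"fingers":45},
    {"dx":0,"dy":0,"dz":1,"twist":0,"fingers":45},
    {"dx":0,"dy":0,"dz":1,"twist":0,"fingers":45},
    {"dx":0,"dy":0,"dz":-20,"twist":0,"fingers":45},
    {"dx":0,"dy":0,"dz":-50,"twist":0,"fingers":45},
    {"dx":0,"dy":0,"dz":-70,"twist":0,"fingers":45},
  ],
)

```text
t: 8.2
position: [0.4744, 0.1437, 0.0836]
orientation: [0.0, 0.663, 0.749, 0.0]
ft_force: [0.7, -0.2, -1.2]
finger_gap: 0.681
gripper_force: 43.3
```

```bash
python3 - <<'E'
from h import *
go(494,-188,40,-90)
E
```

```text
now [474.4 143.7  83.6] yaw 7.0 F [ 0.7 -0.2 -1.2] gap 58.2 grip 43.3 t 8.2
q [-0.64  0.54  0.32  2.06 -0.3   0.58  0.01]
-> d [-331.7  -20.9   43.6] twist 97.0
```

drive_tool(
  series=[
    {"dx":-20,"dy":-1,"dz":-10,"twist":8,"fingers":45},
    {"dx":-55,"dy":-3,"dz":-10,"twist":16,"fingers":45},
    {"dx":-92,"dy":-6,"dz":-10,"twist":24,"fingers":45},
    {"dx":-130,"dy":-8,"dz":-10,"twist":32,"fingers":45},
    {"dx":-168,"dy":-10,"dz":-10,"twist":40,"fingers":45},
    {"dx":-206,"dy":-13,"dz":-10,"twist":48,"fingers":45},
    {"dx":-244,"dy":-15,"dz":-10,"twist":56,"fingers":45},
    {"dx":-280,"dy":-17,"dz":-10,"twist":64,"fingers":45},
    {"dx":-312,"dy":-20,"dz":-10,"twist":72,"fingers":45},
    {"dx":-332,"dy":-21,"dz":0,"twist":80,"fingers":45},
  ],
)

```text
t: 9.2
position: [0.4942, -0.1916, 0.0833]
orientation: [0.001, 0.99, 0.144, 0.001]
ft_force: [0.8, 0.1, -1.7]
finger_gap: 0.681
gripper_force: 43.2
```

```bash
python3 - <<'E'
from h import *
go(494,-188,12,-90)
E
```

```text
now [ 494.2 -191.6   83.3] yaw -73.5 F [ 0.8  0.1 -1.7] gap 58.1 grip 43.2 t 9.2
q [-0.21  0.67  0.66  1.99 -0.63  0.69 -0.44]
-> d [ 0.8 -3.7 71.3] twist 16.5
```

drive_tool(
  series=[
    {"dx":1,"dy":-2,"dz":20,"twist":8,"fingers":45},
    {"dx":1,"dy":-2,"dz":45,"twist":16.5,"fingers":45},
    {"dx":1,"dy":-2,"dz":60,"twist":16.5,"fingers":45},
    {"dx":1,"dy":-2,"dz":68,"twist":16.5,"fingers":45},
    {"dx":1,"dy":-2,"dz":71,"twist":16.5,"fingers":45},
    {"dx":1,"dy":-2,"dz":71,"twist":16.5,"fingers":45},
    {"dx":1,"dy":-2,"dz":71,"twist":16.5,"fingers":85},
    {"dx":1,"dy":-2,"dz":71,"twist":16.5,"fingers":85},
    {"dx":1,"dy":-2,"dz":71,"twist":16.5,"fingers":85},
    {"dx":1,"dy":-2,"dz":71,"twist":16.5,"fingers":85},
  ],
)

```text
t: 10.2
position: [0.4946, -0.1861, 0.0116]
orientation: [0.0, 1.0, 0.005, 0.0]
ft_force: [-0.4, -0.3, 0.1]
finger_gap: 0.995
gripper_force: 0.0
```

```bash
python3 - <<'E'
from h import *
go(482,73,90,-82)
E
```

```text
now [ 494.6 -186.1   11.6] yaw -89.5 F [-0.4 -0.3  0.1] gap 84.9 grip 0.0 t 10.2
q [-0.18  0.8   0.6   2.   -0.81  0.6  -0.58]
-> d [ -10.1 -259.2  -78.5] twist -7.5
```

drive_tool(
  series=[
    {"dx":0,"dy":0,"dz":-45,"twist":0,"fingers":85},
    {"dx":0,"dy":-10,"dz":-78,"twist":0,"fingers":85},
    {"dx":-2,"dy":-50,"dz":-78,"twist":-4,"fingers":85},
    {"dx":-4,"dy":-95,"dz":-78,"twist":-7.5,"fingers":85},
    {"dx":-6,"dy":-140,"dz":-78,"twist":-7.5,"fingers":85},
    {"dx":-8,"dy":-185,"dz":-78,"twist":-7.5,"fingers":85},
    {"dx":-10,"dy":-230,"dz":-78,"twist":-7.5,"fingers":85},
    {"dx":-10,"dy":-259,"dz":-78,"twist":-7.5,"fingers":85},
    {"dx":-10,"dy":-259,"dz":-78,"twist":-7.5,"fingers":85},
    {"dx":-10,"dy":-259,"dz":-78,"twist":-7.5,"fingers":85},
  ],
)

```text
t: 11.2
position: [0.4821, 0.0733, 0.0894]
orientation: [0.0, 0.997, 0.071, 0.0]
ft_force: [-0.5, 0.6, 0.2]
finger_gap: 0.998
gripper_force: 0.0
```

```bash
python3 - <<'E'
from h import *
go(482,73,10,-82)
E
```

```text
now [482.1  73.3  89.4] yaw -81.9 F [-0.5  0.6  0.2] gap 85.2 grip 0.0 t 11.2
q [-0.81  0.63  0.74  2.1  -0.69  0.68 -1.04]
-> d [-0.1  0.2 79.4] twist 0.1
```

drive_tool(
  newtons=40,
  series=[
    {"dx":0,"dy":0,"dz":40,"twist":0,"fingers":85},
    {"dx":0,"dy":0,"dz":65,"twist":0,"fingers":85},
    {"dx":0,"dy":0,"dz":80,"twist":0,"fingers":85},
    {"dx":0,"dy":0,"dz":80,"twist":0,"fingers":85},
    {"dx":0,"dy":0,"dz":80,"twist":0,"fingers":50},
    {"dx":0,"dy":0,"dz":80,"twist":0,"fingers":50},
    {"dx":0,"dy":0,"dz":80,"twist":0,"fingers":50},
    {"dx":0,"dy":0,"dz":80,"twist":0,"fingers":50},
    {"dx":0,"dy":0,"dz":80,"twist":0,"fingers":50},
    {"dx":0,"dy":0,"dz":80,"twist":0,"fingers":50},
  ],
)

```text
t: 12.2
position: [0.4828, 0.0721, 0.0106]
orientation: [0.0, 0.998, 0.069, 0.001]
ft_force: [-1.0, -2.6, 6.3]
finger_gap: 0.711
gripper_force: 42.8
```

```bash
python3 - <<'E'
from h import *
go(421,-189,10,-90)
E
```

```text
now [482.8  72.1  10.6] yaw -82.0 F [-1.  -2.6  6.3] gap 60.7 grip 42.8 t 12.2
q [-0.69  0.75  0.58  2.1  -0.84  0.53 -0.92]
-> d [-97.4 250.1   0.5] twist 8.0
```

drive_tool(
  series=[
    {"dx":0,"dy":0,"dz":-35,"twist":0,"fingers":50},
    {"dx":0,"dy":10,"dz":-70,"twist":0,"fingers":50},
    {"dx":-15,"dy":45,"dz":-70,"twist":4,"fingers":50},
    {"dx":-33,"dy":85,"dz":-70,"twist":8,"fingers":50},
    {"dx":-50,"dy":128,"dz":-70,"twist":8,"fingers":50},
    {"dx":-66,"dy":170,"dz":-70,"twist":8,"fingers":50},
    {"dx":-83,"dy":213,"dz":-70,"twist":8,"fingers":50},
    {"dx":-97,"dy":250,"dz":-70,"twist":8,"fingers":50},
    {"dx":-97,"dy":250,"dz":-70,"twist":8,"fingers":50},
    {"dx":-97,"dy":250,"dz":-40,"twist":8,"fingers":50},
  ],
)

```text
t: 13.2
position: [0.4232, -0.1905, 0.0517]
orientation: [0.001, 1.0, -0.001, 0.003]
ft_force: [1.3, 0.2, -1.0]
finger_gap: 0.703
gripper_force: 44.5
```

```bash
python3 - <<'E'
from h import *
go(421,-189,10,-90)
E
```

```text
now [ 423.2 -190.5   51.7] yaw -90.2 F [ 1.3  0.2 -1. ] gap 60.1 grip 44.5 t 13.2
q [-0.19  0.66  0.66  2.16 -0.78  0.56 -0.52]
-> d [-2.5 -1.6 41.7] twist -0.2
```

drive_tool(
  series=[
    {"dx":-2,"dy":-1,"dz":20,"twist":0,"fingers":50},
    {"dx":-2,"dy":-1,"dz":33,"twist":0,"fingers":50},
    {"dx":-2,"dy":-1,"dz":40,"twist":0,"fingers":50},
    {"dx":-2,"dy":-1,"dz":40,"twist":0,"fingers":50},
    {"dx":-2,"dy":-1,"dz":40,"twist":0,"fingers":85},
    {"dx":-2,"dy":-1,"dz":40,"twist":0,"fingers":85},
    {"dx":-2,"dy":-1,"dz":40,"twist":0,"fingers":85},
    {"dx":-2,"dy":-1,"dz":40,"twist":0,"fingers":85},
    {"dx":-2,"dy":-1,"dz":0,"twist":0,"fingers":85},
    {"dx":-2,"dy":-1,"dz":-50,"twist":0,"fingers":85},
  ],
)

```text
t: 14.2
position: [0.4173, -0.1868, 0.0993]
orientation: [-0.0, 1.0, -0.0, -0.002]
ft_force: [1.8, -0.1, 1.7]
finger_gap: 0.994
gripper_force: 0.0
```

```bash
python3 - <<'E'
from h import *
go(524.5,80,80,7.5)
p,d=manip.camera('side');np.savez('s3.npz',p=p,d=d);cv2.imwrite('pics/s3.png',cv2.resize(p[100:360,120:440,::-1],None,fx=2.3,fy=2.3)) 
E
```

```text
now [ 417.3 -186.8   99.3] yaw -90.0 F [ 1.8 -0.1  1.7] gap 84.9 grip 0.0 t 14.2
q [-0.29  0.58  0.78  2.16 -0.67  0.66 -0.61]
-> d [ 107.2 -266.8   19.1] twist -97.5
```

View pics/s3.png

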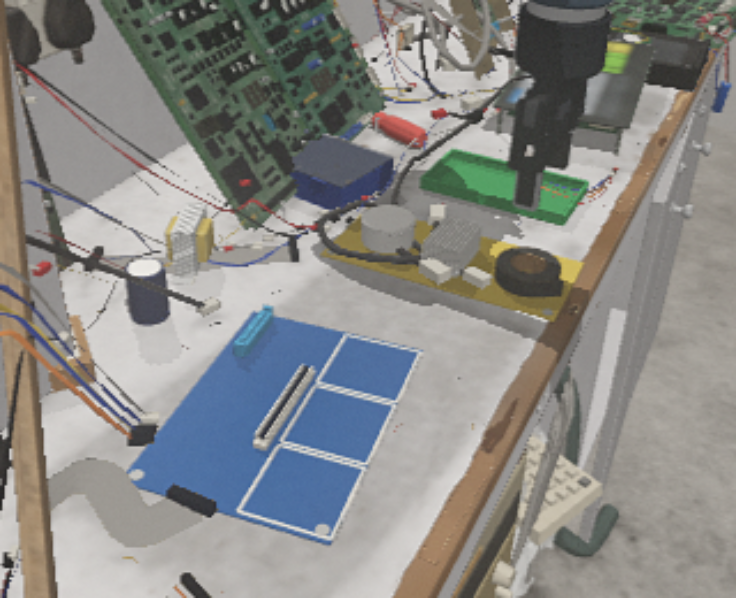

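All three stand on the yellow mat: tin (390,230), heat sink (450,245) and tape (528,270). The white connector still lies at (285,405), undisturbed.

drive_tool(
  series=[
    {"dx":5,"dy":-15,"dz":0,"twist":-8,"fingers":85},
    {"dx":16,"dy":-45,"dz":0,"twist":-16,"fingers":85},
    {"dx":30,"dy":-80,"dz":0,"twist":-24,"fingers":60},
    {"dx":45,"dy":-115,"dz":0,"twist":-32,"fingers":40},
    {"dx":60,"dy":-150,"dz":0,"twist":-40,"fingers":40},
    {"dx":74,"dy":-185,"dz":0,"twist":-48,"fingers":40},
    {"dx":88,"dy":-220,"dz":0,"twist":-56,"fingers":40},
    {"dx":100,"dy":-250,"dz":0,"twist":-64,"fingers":40},
    {"dx":107,"dy":-266,"dz":0,"twist":-72,"fingers":40},
    {"dx":107,"dy":-266,"dz":0,"twist":-80,"fingers":40},
  ],
)

```text
t: 15.25
position: [0.5267, 0.0825, 0.0994]
orientation: [-0.0, 0.763, 0.647, 0.001]
ft_force: [-0.6, -0.2, -0.3]
finger_gap: 0.473
gripper_force: 0.0
```

```bash
python3 - <<'E'
from h import *
go(524.5,80,13,7.5)
E
```

```text
now [526.7  82.5  99.4] yaw -9.4 F [-0.6 -0.2 -0.3] gap 40.4 grip 0.0 t 15.2
q [-0.56  0.58  0.42  1.97 -0.37  0.67 -0.07]
-> d [-3.  -1.8 86.3] twist -16.9
```

drive_tool(
  newtons=35,
  series=[
    {"dx":-2,"dy":-2,"dz":10,"twist":-8,"fingers":40},
    {"dx":-2,"dy":-2,"dz":40,"twist":-17,"fingers":40},
    {"dx":-2,"dy":-2,"dz":65,"twist":-17,"fingers":40},
    {"dx":-2,"dy":-2,"dz":80,"twist":-17,"fingers":40},
    {"dx":-2,"dy":-2,"dz":85,"twist":-17,"fingers":40},
    {"dx":-2,"dy":-2,"dz":85,"twist":-17,"fingers":40},
  ],
)

```text
t: 15.85
position: [0.5233, 0.077, 0.0142]
orientation: [-0.0, 0.663, 0.749, -0.0]
ft_force: [-0.7, 0.9, 0.9]
finger_gap: 0.471
gripper_force: 0.0
```

```bash
python3 - <<'E'
from h import *
go(524.5,80,13,7.5)
E
```

```text
now [523.3  77.   14.2] yaw 7.0 F [-0.7  0.9  0.9] gap 40.2 grip 0.0 t 15.8
q [-0.44  0.71  0.27  1.98 -0.37  0.49  0.22]
-> d [2.8 1.5 1.2] twist -0.5
```

drive_tool(
  newtons=35,
  series=[
    {"dx":2,"dy":1,"dz":1,"twist":0,"fingers":2},
    {"dx":2,"dy":1,"dz":1,"twist":0,"fingers":2},
    {"dx":2,"dy":1,"dz":1,"twist":0,"fingers":2},
    {"dx":2,"dy":1,"dz":1,"twist":0,"fingers":2},
    {"dx":2,"dy":1,"dz":1,"twist":0,"fingers":2},
    {"dx":2,"dy":1,"dz":1,"twist":0,"fingers":2},
    {"dx":2,"dy":1,"dz":-20,"twist":0,"fingers":2},
    {"dx":2,"dy":1,"dz":-60,"twist":0,"fingers":2},
    {"dx":2,"dy":1,"dz":-90,"twist":0,"fingers":2},
    {"dx":2,"dy":1,"dz":-90,"twist":0,"fingers":2},
  ],
)

```text
t: 16.85
position: [0.5269, 0.0796, 0.1082]
orientation: [0.002, 0.663, 0.749, 0.003]
ft_force: [0.8, 0.2, -1.3]
finger_gap: 0.105
gripper_force: 35.0
```

```bash
python3 - <<'E'
from h import *
go(500.5,-353.3,100,-90)
E
```

```text
now [526.9  79.6 108.2] yaw 7.0 F [ 0.8  0.2 -1.3] gap 9.0 grip 35.0 t 16.9
q [-0.51  0.55  0.36  1.97 -0.3   0.67  0.15]
-> d [-426.5  -78.9    7.2] twist 97.0
```

drive_tool(
  series=[
    {"dx":-20,"dy":-4,"dz":0,"twist":8,"fingers":2},
    {"dx":-60,"dy":-11,"dz":0,"twist":16,"fingers":2},
    {"dx":-105,"dy":-19,"dz":0,"twist":24,"fingers":2},
    {"dx":-150,"dy":-28,"dz":0,"twist":32,"fingers":2},
    {"dx":-195,"dy":-36,"dz":0,"twist":40,"fingers":2},
    {"dx":-240,"dy":-44,"dz":0,"twist":48,"fingers":2},
    {"dx":-285,"dy":-53,"dz":0,"twist":56,"fingers":2},
    {"dx":-330,"dy":-61,"dz":0,"twist":64,"fingers":2},
    {"dx":-375,"dy":-69,"dz":0,"twist":72,"fingers":2},
    {"dx":-410,"dy":-76,"dz":0,"twist":80,"fingers":2},
  ],
)

```text
t: 17.85
position: [0.4976, -0.3398, 0.1039]
orientation: [0.0, 0.99, 0.144, -0.0]
ft_force: [0.0, -0.6, -0.1]
finger_gap: 0.108
gripper_force: 35.0
```

```bash
python3 - <<'E'
from h import *
go(500.5,-353.3,14,-89)
E
```

```text
now [ 497.6 -339.8  103.9] yaw -73.4 F [ 0.  -0.6 -0.1] gap 9.2 grip 35.0 t 17.9
q [ 0.04  0.74  0.69  1.79 -0.62  0.84 -0.25]
-> d [-1.  13.7 89.9] twist 15.6
```

drive_tool(
  series=[
    {"dx":-1,"dy":14,"dz":0,"twist":8,"fingers":2},
    {"dx":-1,"dy":14,"dz":30,"twist":15.6,"fingers":2},
    {"dx":-1,"dy":14,"dz":60,"twist":15.6,"fingers":2},
    {"dx":-1,"dy":14,"dz":80,"twist":15.6,"fingers":2},
    {"dx":-1,"dy":14,"dz":89,"twist":15.6,"fingers":2},
    {"dx":-1,"dy":14,"dz":89,"twist":15.6,"fingers":2},
  ],
)

```text
t: 18.45
position: [0.5014, -0.3504, 0.0148]
orientation: [-0.0, 1.0, 0.012, -0.0]
ft_force: [-0.0, -1.1, -0.8]
finger_gap: 0.103
gripper_force: 36.6
```

```bash
python3 - <<'E'
from h import *
go(500.5,-353.3,14,-89)
E
```

```text
now [ 501.4 -350.4   14.8] yaw -88.6 F [-0.  -1.1 -0.8] gap 8.8 grip 36.6 t 18.4
q [ 0.09  0.9   0.65  1.78 -0.78  0.74 -0.39]
-> d [-1.   2.9  0.8] twist 0.4
```

drive_tool(
  series=[
    {"dx":0,"dy":0,"dz":1,"twist":0,"fingers":2},
    {"dx":0,"dy":0,"dz":1,"twist":0,"fingers":35},
    {"dx":0,"dy":0,"dz":1,"twist":0,"fingers":35},
    {"dx":0,"dy":0,"dz":1,"twist":0,"fingers":35},
    {"dx":0,"dy":0,"dz":0,"twist":0,"fingers":35},
    {"dx":0,"dy":0,"dz":-20,"twist":0,"fingers":35},
    {"dx":0,"dy":0,"dz":-65,"twist":0,"fingers":35},
    {"dx":0,"dy":0,"dz":-100,"twist":0,"fingers":85},
    {"dx":0,"dy":0,"dz":-100,"twist":0,"fingers":85},
  ],
)

```text
t: 19.35
position: [0.5043, -0.3534, 0.1217]
orientation: [0.003, 1.0, 0.012, 0.004]
ft_force: [-0.3, 0.1, -0.3]
finger_gap: 0.739
gripper_force: 0.0
```

```bash
python3 - <<'E'
from h import *
go(420,-188,90,-90)
p,d=manip.camera('side');np.savez('s4.npz',p=p,d=d);p2,d2=manip.camera('top')
a=cv2.resize(p[120:250,240:400,::-1],None,fx=2.5,fy=2.5);b=cv2.resize(p2[170:300,270:430,::-1],None,fx=2.5,fy=2.5)
cv2.imwrite('pics/s4.png',np.hstack([a,b])) 
E
```

```text
now [ 504.3 -353.4  121.7] yaw -88.6 F [-0.3  0.1 -0.3] gap 63.1 grip 0.0 t 19.4
q [ 0.01  0.76  0.77  1.76 -0.66  0.9  -0.47]
-> d [ -80.5 -167.5   30.1] twist 1.4
```

View pics/s4.png

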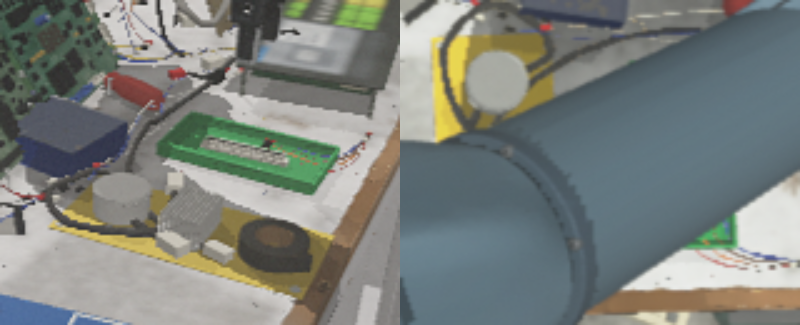

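The white connector lies flat and lengthwise in the tray at (245,150) in the left half. The three still stand on the yellow mat, so I'll return the tape first.

drive_tool(
  newtons=40,
  series=[
    {"dx":-20,"dy":-42,"dz":0,"twist":1.4,"fingers":85},
    {"dx":-41,"dy":-85,"dz":0,"twist":1.4,"fingers":85},
    {"dx":-61,"dy":-127,"dz":0,"twist":1.4,"fingers":85},
    {"dx":-80,"dy":-167,"dz":0,"twist":1.4,"fingers":85},
    {"dx":-80,"dy":-167,"dz":10,"twist":1.4,"fingers":85},
    {"dx":-80,"dy":-167,"dz":30,"twist":1.4,"fingers":85},
    {"dx":-80,"dy":-167,"dz":30,"twist":1.4,"fingers":85},
    {"dx":-80,"dy":-167,"dz":30,"twist":1.4,"fingers":85},
  ],
)

```text
t: 20.25
position: [0.4174, -0.1862, 0.0851]
orientation: [0.0, 1.0, -0.0, -0.001]
ft_force: [0.0, -0.5, 0.6]
finger_gap: 0.996
gripper_force: 0.0
```

```bash
python3 - <<'E'
from h import *
go(420.5,-188.5,11,-90)
E
```

```text
now [ 417.4 -186.2   85.1] yaw -90.0 F [ 0.  -0.5  0.6] gap 85.0 grip 0.0 t 20.2
q [-0.28  0.61  0.76  2.17 -0.72  0.64 -0.57]
-> d [ 3.2  2.3 74.1] twist -0.0
```

drive_tool(
  newtons=40,
  series=[
    {"dx":2,"dy":2,"dz":40,"twist":0,"fingers":85},
    {"dx":2,"dy":2,"dz":62,"twist":0,"fingers":85},
    {"dx":2,"dy":2,"dz":74,"twist":0,"fingers":85},
    {"dx":2,"dy":2,"dz":74,"twist":0,"fingers":85},
    {"dx":2,"dy":2,"dz":74,"twist":0,"fingers":50},
    {"dx":2,"dy":2,"dz":74,"twist":0,"fingers":50},
    {"dx":2,"dy":2,"dz":74,"twist":0,"fingers":50},
    {"dx":2,"dy":2,"dz":74,"twist":0,"fingers":50},
    {"dx":2,"dy":2,"dz":74,"twist":0,"fingers":50},
    {"dx":2,"dy":2,"dz":74,"twist":0,"fingers":50},
  ],
)

```text
t: 21.25
position: [0.4205, -0.1882, 0.0126]
orientation: [0.0, 1.0, -0.0, 0.001]
ft_force: [-0.3, -0.5, 5.2]
finger_gap: 0.707
gripper_force: 42.0
```

```bash
python3 - <<'E'
from h import *
go(482.3,72.5,11,-82)
E
```

```text
now [ 420.5 -188.2   12.6] yaw -90.0 F [-0.3 -0.5  5.2] gap 60.4 grip 42.0 t 21.2
q [-0.14  0.73  0.58  2.17 -0.88  0.5  -0.44]
-> d [  61.8 -260.7    1.5] twist -8.0
```

drive_tool(
  series=[
    {"dx":0,"dy":0,"dz":-35,"twist":0,"fingers":50},
    {"dx":0,"dy":-10,"dz":-70,"twist":0,"fingers":50},
    {"dx":10,"dy":-45,"dz":-70,"twist":-4,"fingers":50},
    {"dx":20,"dy":-90,"dz":-70,"twist":-8,"fingers":50},
    {"dx":31,"dy":-135,"dz":-70,"twist":-8,"fingers":50},
    {"dx":42,"dy":-180,"dz":-70,"twist":-8,"fingers":50},
    {"dx":53,"dy":-225,"dz":-70,"twist":-8,"fingers":50},
    {"dx":62,"dy":-261,"dz":-70,"twist":-8,"fingers":50},
    {"dx":62,"dy":-261,"dz":-70,"twist":-8,"fingers":50},
    {"dx":62,"dy":-261,"dz":-40,"twist":-8,"fingers":50},
  ],
)

```text
t: 22.25
position: [0.4849, 0.0752, 0.0539]
orientation: [-0.001, 0.997, 0.072, 0.004]
ft_force: [0.2, -1.0, 0.5]
finger_gap: 0.706
gripper_force: 44.5
```

```bash
python3 - <<'E'
from h import *
go(482.3,72.5,12,-82)
E
```

```text
now [484.9  75.2  53.9] yaw -81.8 F [ 0.2 -1.   0.5] gap 60.3 grip 44.5 t 22.2
q [-0.78  0.69  0.69  2.1  -0.79  0.62 -0.96]
-> d [-3.3  2.3 41.9] twist 0.2
```

drive_tool(
  series=[
    {"dx":-1,"dy":1,"dz":20,"twist":0,"fingers":50},
    {"dx":-1,"dy":1,"dz":33,"twist":0,"fingers":50},
    {"dx":-1,"dy":1,"dz":40,"twist":0,"fingers":50},
    {"dx":-1,"dy":1,"dz":40,"twist":0,"fingers":50},
    {"dx":-1,"dy":1,"dz":40,"twist":0,"fingers":50},
  ],
)

```text
t: 22.75
position: [0.4815, 0.0719, 0.012]
orientation: [-0.0, 0.998, 0.069, 0.001]
ft_force: [-1.2, 0.4, -0.6]
finger_gap: 0.704
gripper_force: 47.2
```

```bash
python3 - <<'E'
from h import *
go(482.3,72.5,12,-82)
E
```

```text
now [481.5  71.9  12. ] yaw -82.0 F [-1.2  0.4 -0.6] gap 60.1 grip 47.2 t 22.8
q [-0.71  0.76  0.6   2.1  -0.86  0.54 -0.89]
-> d [ 0.8 -0.5 -0. ] twist -0.0
```

drive_tool(
  series=[
    {"dx":0,"dy":0,"dz":1,"twist":0,"fingers":85},
    {"dx":0,"dy":0,"dz":1,"twist":0,"fingers":85},
    {"dx":0,"dy":0,"dz":1,"twist":0,"fingers":85},
    {"dx":0,"dy":0,"dz":1,"twist":0,"fingers":85},
    {"dx":0,"dy":0,"dz":-35,"twist":0,"fingers":85},
    {"dx":0,"dy":0,"dz":-80,"twist":0,"fingers":85},
    {"dx":-6,"dy":40,"dz":-80,"twist":4,"fingers":85},
    {"dx":-12,"dy":85,"dz":-80,"twist":8,"fingers":85},
    {"dx":-18,"dy":130,"dz":-80,"twist":8,"fingers":85},
    {"dx":-20,"dy":175,"dz":-80,"twist":8,"fingers":85},
  ],
)

```text
t: 23.75
position: [0.485, -0.1051, 0.0915]
orientation: [-0.0, 1.0, 0.0, -0.0]
ft_force: [0.3, 0.8, 0.7]
finger_gap: 0.999
gripper_force: 0.0
```

```bash
python3 - <<'E'
from h import *
go(494.6,-186.1,90,-90)
E
```

```text
now [ 485.  -105.1   91.5] yaw -89.9 F [0.3 0.8 0.7] gap 85.3 grip 0.0 t 23.8
q [-0.48  0.65  0.79  2.07 -0.72  0.71 -0.78]
-> d [ 9.5 81.   1.5] twist 0.1
```

drive_tool(
  series=[
    {"dx":5,"dy":40,"dz":0,"twist":0,"fingers":85},
    {"dx":9,"dy":80,"dz":0,"twist":0,"fingers":85},
    {"dx":9,"dy":80,"dz":0,"twist":0,"fingers":85},
    {"dx":9,"dy":80,"dz":30,"twist":0,"fingers":85},
    {"dx":9,"dy":80,"dz":55,"twist":0,"fingers":85},
    {"dx":9,"dy":80,"dz":72,"twist":0,"fingers":85},
    {"dx":9,"dy":80,"dz":80,"twist":0,"fingers":85},
    {"dx":9,"dy":80,"dz":80,"twist":0,"fingers":85},
  ],
)

```text
t: 24.55
position: [0.4939, -0.1832, 0.0107]
orientation: [-0.0, 1.0, 0.0, -0.001]
ft_force: [-0.2, -0.6, -0.3]
finger_gap: 0.993
gripper_force: 0.0
```

```bash
python3 - <<'E'
from h import *
go(494.6,-186.1,11.6,-89.5)
E
```

```text
now [ 493.9 -183.2   10.7] yaw -90.0 F [-0.2 -0.6 -0.3] gap 84.8 grip 0.0 t 24.6
q [-0.21  0.81  0.63  2.   -0.85  0.61 -0.56]
-> d [ 0.7  2.9 -0.9] twist -0.5
```

drive_tool(
  newtons=40,
  series=[
    {"dx":0,"dy":2,"dz":-1,"twist":0,"fingers":45},
    {"dx":0,"dy":2,"dz":-1,"twist":0,"fingers":45},
    {"dx":0,"dy":2,"dz":-1,"twist":0,"fingers":45},
    {"dx":0,"dy":2,"dz":-1,"twist":0,"fingers":45},
    {"dx":0,"dy":2,"dz":-1,"twist":0,"fingers":45},
    {"dx":0,"dy":2,"dz":-1,"twist":0,"fingers":45},
    {"dx":0,"dy":2,"dz":-1,"twist":0,"fingers":45},
    {"dx":0,"dy":2,"dz":-25,"twist":0,"fingers":45},
    {"dx":0,"dy":2,"dz":-60,"twist":0,"fingers":45},
    {"dx":0,"dy":2,"dz":-80,"twist":0,"fingers":45},
  ],
)

```text
t: 25.55
position: [0.4952, -0.1863, 0.0939]
orientation: [0.0, 1.0, -0.0, 0.001]
ft_force: [0.4, -0.3, -1.0]
finger_gap: 0.679
gripper_force: 43.3
```

```bash
python3 - <<'E'
from h import *
go(474.8,144.5,90,7)
E
```

```text
now [ 495.2 -186.3   93.9] yaw -90.0 F [ 0.4 -0.3 -1. ] gap 58.0 grip 43.3 t 25.6
q [-0.3   0.69  0.78  1.99 -0.71  0.75 -0.66]
-> d [ -20.6 -330.8    3.6] twist -97.0
```

drive_tool(
  series=[
    {"dx":-2,"dy":-20,"dz":0,"twist":-8,"fingers":45},
    {"dx":-4,"dy":-55,"dz":0,"twist":-16,"fingers":45},
    {"dx":-6,"dy":-92,"dz":0,"twist":-24,"fingers":45},
    {"dx":-8,"dy":-130,"dz":0,"twist":-32,"fingers":45},
    {"dx":-10,"dy":-168,"dz":0,"twist":-40,"fingers":45},
    {"dx":-13,"dy":-206,"dz":0,"twist":-48,"fingers":45},
    {"dx":-15,"dy":-244,"dz":0,"twist":-56,"fingers":45},
    {"dx":-17,"dy":-280,"dz":0,"twist":-64,"fingers":45},
    {"dx":-20,"dy":-312,"dz":0,"twist":-72,"fingers":45},
    {"dx":-20,"dy":-330,"dz":0,"twist":-80,"fingers":45},
  ],
)

```text
t: 26.55
position: [0.4739, 0.1475, 0.0919]
orientation: [-0.0, 0.763, 0.646, 0.001]
ft_force: [-0.1, -0.5, -1.9]
finger_gap: 0.681
gripper_force: 43.3
```

```bash
python3 - <<'E'
from h import *
go(474.8,144.5,13,7)
E
```

```text
now [473.9 147.5  91.9] yaw -9.5 F [-0.1 -0.5 -1.9] gap 58.1 grip 43.3 t 26.6
q [-0.75  0.55  0.45  2.06 -0.4   0.61 -0.19]
-> d [-2.9  1.3 78.9] twist -16.5
```

Rotate fully while still high, descend partway, then check.

drive_tool(
  series=[
    {"dx":-1,"dy":1,"dz":0,"twist":-8,"fingers":45},
    {"dx":-1,"dy":1,"dz":10,"twist":-16.5,"fingers":45},
    {"dx":-1,"dy":1,"dz":45,"twist":-16.5,"fingers":45},
    {"dx":-1,"dy":1,"dz":60,"twist":-16.5,"fingers":45},
    {"dx":-1,"dy":1,"dz":60,"twist":-16.5,"fingers":45},
    {"dx":-1,"dy":1,"dz":60,"twist":-16.5,"fingers":45},
  ],
)

```text
t: 27.15
position: [0.4756, 0.1428, 0.032]
orientation: [0.0, 0.666, 0.746, 0.0]
ft_force: [0.3, 0.2, -0.3]
finger_gap: 0.678
gripper_force: 43.6
```

```bash
python3 - <<'E'
from h import *
go(474.8,144.5,13,7)
E
```

```text
now [475.6 142.8  32. ] yaw 6.5 F [ 0.3  0.2 -0.3] gap 57.9 grip 43.6 t 27.1
q [-0.62  0.65  0.3   2.07 -0.4   0.48  0.09]
-> d [ 1.8 -0.7 19. ] twist -0.5
```

drive_tool(
  series=[
    {"dx":1,"dy":0,"dz":10,"twist":0,"fingers":45},
    {"dx":1,"dy":0,"dz":17,"twist":0,"fingers":45},
    {"dx":1,"dy":0,"dz":20,"twist":0,"fingers":45},
    {"dx":1,"dy":0,"dz":20,"twist":0,"fingers":45},
    {"dx":1,"dy":0,"dz":20,"twist":0,"fingers":85},
    {"dx":1,"dy":0,"dz":20,"twist":0,"fingers":85},
    {"dx":1,"dy":0,"dz":20,"twist":0,"fingers":85},
    {"dx":1,"dy":0,"dz":20,"twist":0,"fingers":85},
    {"dx":1,"dy":0,"dz":-20,"twist":0,"fingers":85},
    {"dx":1,"dy":0,"dz":-60,"twist":0,"fingers":85},
  ],
)

```text
t: 28.15
position: [0.4741, 0.1435, 0.0912]
orientation: [-0.001, 0.666, 0.746, -0.002]
ft_force: [0.7, 0.5, 0.5]
finger_gap: 0.991
gripper_force: 0.0
```

```bash
python3 - <<'E'
from h import *
go(568.4,-187,92,-90)
E
```

```text
now [474.1 143.5  91.2] yaw 6.5 F [0.7 0.5 0.5] gap 84.6 grip 0.0 t 28.1
q [-0.69  0.54  0.38  2.06 -0.34  0.61  0.04]
-> d [-339.    56.3   -0.5] twist 96.5
```

drive_tool(
  series=[
    {"dx":-20,"dy":3,"dz":-10,"twist":8,"fingers":85},
    {"dx":-55,"dy":9,"dz":-10,"twist":16,"fingers":85},
    {"dx":-95,"dy":16,"dz":-10,"twist":24,"fingers":85},
    {"dx":-135,"dy":22,"dz":-10,"twist":32,"fingers":85},
    {"dx":-175,"dy":29,"dz":-10,"twist":40,"fingers":85},
    {"dx":-215,"dy":36,"dz":-10,"twist":48,"fingers":85},
    {"dx":-255,"dy":42,"dz":-10,"twist":56,"fingers":85},
    {"dx":-295,"dy":49,"dz":-10,"twist":64,"fingers":85},
    {"dx":-325,"dy":54,"dz":-10,"twist":72,"fingers":85},
    {"dx":-338,"dy":56,"dz":-10,"twist":80,"fingers":85},
  ],
)

```text
t: 29.15
position: [0.5692, -0.1895, 0.1015]
orientation: [0.001, 0.99, 0.139, 0.0]
ft_force: [-0.4, 0.3, -0.6]
finger_gap: 0.998
gripper_force: 0.0
```

```bash
python3 - <<'E'
from h import *
go(567.5,-187,11.5,-90)
E
```

```text
now [ 569.2 -189.5  101.5] yaw -74.0 F [-0.4  0.3 -0.6] gap 85.2 grip 0.0 t 29.1
q [-0.26  0.75  0.73  1.8  -0.66  0.84 -0.5 ]
-> d [-0.9 -3.1 90. ] twist 16.0
```

drive_tool(
  series=[
    {"dx":-1,"dy":-2,"dz":0,"twist":8,"fingers":85},
    {"dx":-1,"dy":-2,"dz":15,"twist":16,"fingers":85},
    {"dx":-1,"dy":-2,"dz":50,"twist":16,"fingers":85},
    {"dx":-1,"dy":-2,"dz":75,"twist":16,"fingers":85},
    {"dx":-1,"dy":-2,"dz":89,"twist":16,"fingers":85},
    {"dx":-1,"dy":-2,"dz":89,"twist":16,"fingers":85},
  ],
)

```text
t: 29.75
position: [0.5663, -0.1833, 0.0106]
orientation: [-0.0, 1.0, 0.004, -0.002]
ft_force: [-0.3, 0.5, -0.7]
finger_gap: 0.994
gripper_force: 0.0
```

```bash
python3 - <<'E'
from h import *
go(567.5,-187,11.5,-90)
E
```

```text
now [ 566.3 -183.3   10.6] yaw -89.5 F [-0.3  0.5 -0.7] gap 84.9 grip 0.0 t 29.8
q [-0.23  0.9   0.68  1.82 -0.83  0.73 -0.65]
-> d [ 1.2  3.7 -0.9] twist 0.5
```

drive_tool(
  newtons=35,
  series=[
    {"dx":1,"dy":2,"dz":0,"twist":0,"fingers":45},
    {"dx":1,"dy":2,"dz":0,"twist":0,"fingers":45},
    {"dx":1,"dy":2,"dz":0,"twist":0,"fingers":45},
    {"dx":1,"dy":2,"dz":0,"twist":0,"fingers":45},
    {"dx":1,"dy":2,"dz":0,"twist":0,"fingers":45},
    {"dx":1,"dy":2,"dz":0,"twist":0,"fingers":45},
    {"dx":1,"dy":2,"dz":0,"twist":0,"fingers":45},
    {"dx":1,"dy":2,"dz":-25,"twist":0,"fingers":45},
    {"dx":1,"dy":2,"dz":-60,"twist":0,"fingers":45},
    {"dx":1,"dy":2,"dz":-70,"twist":0,"fingers":45},
  ],
)

```text
t: 30.75
position: [0.5705, -0.1869, 0.0861]
orientation: [0.001, 1.0, 0.004, 0.003]
ft_force: [1.6, -0.5, -2.0]
finger_gap: 0.636
gripper_force: 37.2
```

```bash
python3 - <<'E'
from h import *
go(493,6,80,-27)
E
```

```text
now [ 570.5 -186.9   86.1] yaw -89.5 F [ 1.6 -0.5 -2. ] gap 54.3 grip 37.2 t 30.8
q [-0.29  0.8   0.77  1.81 -0.74  0.84 -0.71]
-> d [ -75.9 -193.6    5.3] twist -62.5
```

drive_tool(
  series=[
    {"dx":-8,"dy":-20,"dz":0,"twist":-8,"fingers":45},
    {"dx":-20,"dy":-50,"dz":0,"twist":-16,"fingers":45},
    {"dx":-33,"dy":-85,"dz":0,"twist":-24,"fingers":45},
    {"dx":-47,"dy":-120,"dz":0,"twist":-32,"fingers":45},
    {"dx":-60,"dy":-155,"dz":0,"twist":-40,"fingers":45},
    {"dx":-72,"dy":-183,"dz":0,"twist":-48,"fingers":45},
    {"dx":-76,"dy":-193,"dz":0,"twist":-56,"fingers":45},
    {"dx":-76,"dy":-193,"dz":15,"twist":-62.5,"fingers":45},
    {"dx":-76,"dy":-193,"dz":40,"twist":-62.5,"fingers":45},
    {"dx":-76,"dy":-193,"dz":50,"twist":-62.5,"fingers":45},
  ],
)

```text
t: 31.75
position: [0.49, 0.0068, 0.0312]
orientation: [-0.001, 0.853, 0.523, -0.001]
ft_force: [-0.7, -0.0, -1.0]
finger_gap: 0.639
gripper_force: 37.3
```

```bash
python3 - <<'E'
from h import *
go(493,6,11.5,-27)
E
```

```text
now [490.    6.8  31.2] yaw -27.0 F [-0.7 -0.  -1. ] gap 54.5 grip 37.3 t 31.8
q [-0.45  0.67  0.44  2.09 -0.57  0.5  -0.05]
-> d [ 0.7  3.1 19.6] twist 0.0
```

drive_tool(
  series=[
    {"dx":0,"dy":1,"dz":10,"twist":0,"fingers":45},
    {"dx":0,"dy":2,"dz":17,"twist":0,"fingers":45},
    {"dx":0,"dy":2,"dz":20,"twist":0,"fingers":45},
    {"dx":0,"dy":2,"dz":20,"twist":0,"fingers":45},
    {"dx":0,"dy":2,"dz":20,"twist":0,"fingers":45},
  ],
)

```text
t: 32.25
position: [0.493, 0.0053, 0.0139]
orientation: [-0.0, 0.853, 0.522, 0.0]
ft_force: [-6.1, -0.6, 19.9]
finger_gap: 0.636
gripper_force: 38.4
```

```bash
python3 - <<'E'
from h import *
go(493,6,11.5,-27)
E
```

```text
now [493.    5.3  13.9] yaw -27.0 F [-6.1 -0.6 19.9] gap 54.3 grip 38.4 t 32.2
q [-0.42  0.7   0.4   2.08 -0.6   0.47 -0.03]
-> d [ 0.7 -0.3  2.4] twist -0.0
```

drive_tool(
  series=[
    {"dx":0,"dy":0,"dz":-2,"twist":0,"fingers":45},
    {"dx":0,"dy":0,"dz":-2,"twist":0,"fingers":85},
    {"dx":0,"dy":0,"dz":-2,"twist":0,"fingers":85},
    {"dx":0,"dy":0,"dz":-2,"twist":0,"fingers":85},
    {"dx":0,"dy":0,"dz":-2,"twist":0,"fingers":85},
    {"dx":0,"dy":0,"dz":-25,"twist":0,"fingers":85},
    {"dx":0,"dy":0,"dz":-70,"twist":0,"fingers":85},
    {"dx":0,"dy":0,"dz":-120,"twist":0,"fingers":85},
    {"dx":-40,"dy":0,"dz":-150,"twist":0,"fingers":85},
    {"dx":-85,"dy":0,"dz":-150,"twist":0,"fingers":85},
  ],
)

```text
t: 33.25
position: [0.4572, -0.0701, 0.1658]
orientation: [0.002, 0.852, 0.524, 0.004]
ft_force: [-0.0, -1.6, 0.2]
finger_gap: 0.994
gripper_force: 0.0
```

drive_tool(
  series=[
    {"dx":-40,"dy":0,"dz":0,"twist":0,"fingers":85},
    {"dx":-80,"dy":0,"dz":0,"twist":0,"fingers":85},
    {"dx":-120,"dy":0,"dz":0,"twist":0,"fingers":85},
    {"dx":-160,"dy":0,"dz":0,"twist":0,"fingers":85},
    {"dx":-160,"dy":0,"dz":0,"twist":0,"fingers":85},
  ],
)

```text
t: 33.75
position: [0.3786, -0.2173, 0.1627]
orientation: [0.001, 0.855, 0.519, -0.001]
ft_force: [0.3, 0.5, 0.2]
finger_gap: 0.995
gripper_force: 0.0
```

```bash
python3 - <<'E'
from h import *
go(493,6,11.5,-27)
p,d=manip.camera('side');p2,d2=manip.camera('top');np.savez('top5.npz',p=p2,d=d2)
a=cv2.resize(p[170:360,160:420,::-1],None,fx=1.53,fy=1.53);b=cv2.resize(p2[175:285,130:280,::-1],(400,290))
cv2.imwrite('pics/s5.png',np.hstack([a,np.vstack([b,np.zeros((max(0,a.shape[0]-290),400,3),np.uint8)])[:a.shape[0]]])[:, :800])
E
```

```text
now [ 378.6 -217.3  162.7] yaw -27.5 F [0.3 0.5 0.2] gap 85.0 grip 0.0 t 33.8
q [-0.17  0.36  0.71  2.18 -0.35  0.72  0.29]
-> d [251.2  -1.7 150.8] twist -0.5
```

View pics/s5.png

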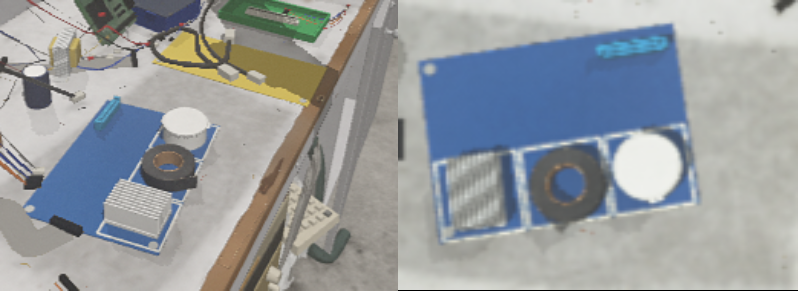

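All three are back in their squares, and the connector is still in the tray. I'll check the displacements against the first picture.

```bash
python3 - <<'E'
from h import *
a=cv2.cvtColor(np.load('top0.npz')['p'],cv2.COLOR_RGB2GRAY);b=cv2.cvtColor(np.load('top5.npz')['p'],cv2.COLOR_RGB2GRAY)
for n,(u,v,r) in dict(heat=(158,247,14),tape=(192,243,15),tin=(222,237,15),blue=(218,192,13)).items():
    T=a[v-r:v+r+1,u-r:u+r+1];W=b[v-r-8:v+r+9,u-r-8:u+r+9]
    m=cv2.matchTemplate(W,T,cv2.TM_CCOEFF_NORMED);_,s,_,l=cv2.minMaxLoc(m);print(n,np.array(l)-8,'px (2.2mm each)',round(s,2))
E
```

```text
heat [ 0 -3] px (2.2mm each) 0.71
tape [0 0] px (2.2mm each) 0.82
tin [1 0] px (2.2mm each) 0.94
blue [0 0] px (2.2mm each) 1.0
```

```bash
python3 -c "
from rig import manip
print(manip.job_done())"
```

```text
the job is handed in; nothing more can be done
None
```

I handed the job in at about 34 s. The white connector lies lengthwise in the green tray, and the tape, heat sink and tin are back upright on their squares, about 2 mm or less from where they started. The heat sink's figure is judged by eye, because its image match gave a low-confidence 3-pixel (about 7 mm) shift. The blue connector did not move.

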